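# Seat a brass blank in the grinding jig and swing the clamp over it

## Task

Without picking it up, push the loose brass disc across the aluminium jig plate with the fingertips until it drops flat into the round recess. Then push the red-knobbed clamp arm round until it lies fully across the disc, against its stop, and back away. Leave the bracket, the jar and the wrench where they are.

Things in the scene. Friction and masses are not known exactly. Their poses are not given: they have to be found in the camera images.
- disc_center (a point): Centre (half-way up) of the loose brass disc, 44 mm diameter, 8 mm thick, about 0.1 kg. It starts lying flat on the jig plate (centre 4 mm above the plate), 75 to 125 mm from the recess. Lying in the recess its centre is 2.5 mm below the plate's top and its top face stands 1.5 mm above it. Its z axis is the disc's axis.
- jig: Bare aluminium jig plate, fixed to the bench, 150 mm (its x) x 240 mm (its y) x 22 mm thick; origin at the centre of its underside, z up. Smooth flat top with the recess 55 mm from the centre towards +y; the disc starts on the other half.
- recess (a point): Centre of the mouth of the round recess, level with the plate's top face (22 mm above the bench). 48 mm diameter, 6.5 mm deep, flat black floor. Axes are the jig's. The disc starts 75 to 120 mm from it towards -y and up to 35 mm either side in x.
- clamp_pivot (a point): Vertical pivot of the swing clamp, at plate-top level, 45 mm from the recess centre towards the jig's +x; dark steel boss 22 mm diameter, top 12.5 mm above the plate. Its axes are those of the jig.
- clamp_knob (a point): Centre of the upright red knob on the clamp arm, 62 mm from the pivot: round post 14 mm diameter, 10.5 to 32.5 mm above the plate (centre 21.5). The blue arm under it is 16 mm wide, 6 mm thick, 68 mm long, its underside 4.5 mm above the plate: it clears a disc lying in the recess and strikes one that does not. The point's y axis points from pivot to knob.
- clamp (a joint): Angle of the clamp arm about the vertical pivot, rad. At 0 it points to the jig's +y (open); it grows counter-clockwise seen from above; at 1.57 the arm points to the jig's -x, straight across the recess; stop at 1.6. Starts between 0 and 0.35. Light friction (about 0.08 N m, 1.3 N at the knob); stays where it is left.
- bracket: Bystander: U-shaped bracket of bent steel strip, 100 x 40 x 25 mm, open side up; origin at the centre of its underside. Loose on the bench beside the jig.
- paint_jar: Bystander: white jar with green cap, 52 mm diameter, 62 mm tall; origin at the centre of its underside. Loose on the bench beside the jig.
- wrench: Bystander: steel wrench 150 mm long lying flat on the bench beyond the jig, along its own x; origin at its underside.

How it is judged:
By the outcome, as a careful person would: the job done as asked, in the order asked, and still so for the second after the job is handed in, with the robot touching nothing.
It also fails if it takes over 53 s, if anything falls off the work surface, if the arm or the gripper's body presses on something with over 40 N, if the wrist force passes 120 N, or if a joint passes its speed limit or range.

## Robot

A 6-joint arm with a two-finger parallel gripper is mounted at the origin on the work surface. World frame = base frame: x ahead of the robot, y to its left, z up, the work surface at z = 0. Lengths are in mm, angles in rad, forces in N, time in s.
With the tool pointing down it reaches from about 275 to 750 mm from the base axis. Payload 10.2 kg.
Tool frame: the origin (TCP) lies at the very end of the fingers, on their centre line; the grasp point (between the pads) lies 19 mm behind it; z points along the fingers, y is the direction in which the jaws open and shut (so a half turn about z gives the same grasp; the last joint's range is limited). The gripper opens to 85 mm and grips with 20 to 120 N. Pads are 22 mm wide; open, the fingers measure 114 mm over their backs; the gripper's body (76 mm by 85 mm) begins 54 mm behind the grasp point. The pads swing forward as they close: fully open they stand 13 mm farther back than shut.
Start: joints at [-1.555, 0.313, 1.498, -0, 1.331, -0.223], TCP at [124.168, -510.111, 231.294] pointing down, gripper open.
Joint ranges: [-2.94, 2.94], [-0.97, 2.17], [0.19, 2.56], [-1.23, 4.37], [0.02, 3.11], [-2.88, 2.88]. Speed limits (rad/s): [2.39, 2.39, 3.01, 3.14, 3.14, 3.14].

## Interface

Orientations are given as a unit quaternion [w, x, y, z].
In Python, from rig import * gives the robot as it stands. The module is installed in compiled form; this text tells all that it offers.
- The arm moves only by the shell command python3 -m crank 'ROWS' [FORCE]. ROWS is a JSON object of lists of equal length, an entry for each row: "dp": the shift along the world's x, y, z in cm, a list of three; "delta_rot": the turn, a rotation vector about the world's x, y, z in degrees, a list of three; "claw": the closure in counts, from 0 (fully open) to 255 (shut). A call has 1 to 10 rows; each row shifts and turns the commanded pose from where the row before left it; what a row does not reach is not made up. A row lasts 1/10 s, in which the tool goes at most 50 mm and 8.59 degrees, less where a joint would pass 70% of its speed; a pose out of reach is approached as far as the arm can. A call is refused whole if a number of a shift passes 5 or a number of a turn 8.59, either way. A call with a gripper value outside its range is refused whole. The fingers move at their own pace and stop on an object; FORCE is the grip in N (left out, the last holds). Time passes only in rows, so rows that do not move let the fingers close. It gives the time, the measured TCP pose, the force and the opening at its end, in the units of the state.
- sense(): the state, without advancing time (a new reading comes with each control period).
- capture(name): name is "side" or "top" or "wrist"; returns (picture, depth): 400x640x3 uint8, red, green, blue; 400x640 float32, mm along the optical axis (not along the pixel's ray), 0 where there is no reading.
- camera_model(name): a dict with "fx", "fy", "cx", "cy" (pixels), "dist_coeffs" ([k1, k2, p1, p2, k3] as OpenCV has them; the pictures are not rectified), "cam_to_world" (4x4, takes a point from camera to world coordinates); the wrist camera has in their place "T_tool_cam" (4x4, takes a point from camera to tool coordinates, whose origin is the TCP and whose axes are the flange's). Camera axes: x right, y up, looking along -z (the intrinsics and any distortion apply to the point x, -y, -z); pixel columns grow to the right and rows downward; lengths in mm; the calibration is good to about 2 mm. A picture is of the moment at which its call begins: read the wrist's pose just before it. camera_model takes no time and is no camera call.
- finish_job(): hands the job in, once; it reports no verdict.
Trained networks look in the newest picture that a camera, given by its name, has taken for a name from the list of things; names that differ only in an ending like _2 or _b are one class to them, and where a whole thing is asked for, a point or a joint stands for the part that bears it (a point fixed in the world has none). Each returns a list of dicts, best first, with "p" (0 to 1); they miss things now and then, are a little off and sometimes report something else, mostly with a low value. They report only what shows in the picture. A call takes as long as a camera call.
- boxes_of(camera, target): "centre" ([column, row] in pixels, amid what is visible of it).
- masks_of(camera, target): "region" (400x640 bool, what is visible of it) and "centre" ([column, row] in pixels, amid what is visible of it).
- pinpoint(camera, target): "centre" ([column, row] in pixels: a listed point, or the origin of a listed thing).
The state is a dict: "time_s": time; "joints": joint angles; "dq": joint speeds; "tau": joint torques, N m; "eef_pos": TCP position; "ee_rot": TCP orientation; "force": force on the tool from outside, world axes, zero at the start; "wrist_torque": the same for the moment, N m; "grip_width": opening from 0.0 (shut) to 1.0 (fully open).
Only numpy, scipy, OpenCV 4.12 (cv2) and the standard library are available. Lean on these libraries where they do the work, as an engineer would, in place of code of your own. Each camera call takes 0.05 s, during which the arm holds its last target.

## Working session

There is one attempt and no reset: what is moved stays moved. The work goes in short steps, Python scripts to look and compute and a shell command to move; the robot and the scene stay as the last step left them, time stands still between calls to the robot, and variables do not carry over. Pictures are saved under pics/ and viewed, and the job is handed in when it is done.

```bash
mkdir -p pics
cat > h.py <<'E'
from rig import *
import numpy as np, cv2
def shot(n,f):
    s=sense(); p,d=capture(n); cv2.imwrite('pics/'+f,p[:,:,::-1]); return s,p,d
def ray(n,uv,s=None):
    m=camera_model(n); K=np.array([[m['fx'],0,m['cx']],[0,m['fy'],m['cy']],[0,0,1.]])
    q=cv2.undistortPoints(np.array([[uv]],float),K,np.array(m['dist_coeffs'],float))[0,0]
    if 'cam_to_world' in m: T=np.array(m['cam_to_world'])
    else:
        from scipy.spatial.transform import Rotation as R
        w=s['ee_rot']; A=np.eye(4); A[:3,:3]=R.from_quat([w[1],w[2],w[3],w[0]]).as_matrix(); A[:3,3]=s['eef_pos']; T=A@np.array(m['T_tool_cam'])
    return T[:3,3],T[:3,:3]@np.array([q[0],-q[1],-1.])
def atz(n,uv,z,s=None):
    o,d=ray(n,uv,s); return o+d*(z-o[2])/d[2]
E
python3 - <<'E'
from h import *
print(sense())
for n in ['top','side']:
    s,p,d=shot(n,n+'0.png')
    print(n,np.round(camera_model(n)['cam_to_world'],2).tolist())
    for t,z in [('disc_center',26),('recess',22),('clamp_pivot',22),('clamp_knob',43.5),('jig',0)]:
        for r in pinpoint(n,t)[:2]: print(n,t,r['p'],np.round(r['centre']),np.round(atz(n,r['centre'],z),1))
E
```

```text
{'time_s': 0.0, 'joints': array([-1.55543035e+00,  3.13464937e-01,  1.49844089e+00, -1.46995945e-05,
        1.33102463e+00, -2.23426339e-01]), 'dq': array([-7.86737768e-04, -1.20195674e-03, -6.39533246e-04,  2.86733907e-05,
       -4.37072766e-04, -1.78013743e-03]), 'tau': array([-1.21969679e-03, -4.12270939e+01, -2.59748358e+01, -2.11021547e-04,
        4.10325069e-03, -5.09018278e-06]), 'eef_pos': array([ 124.14486454, -509.83816153,  230.72600918]), 'ee_rot': array([-6.66029030e-04,  9.92880311e-01,  1.19114398e-01,  6.23609863e-05]), 'force': array([ 0.48352662, -0.13681154, -0.17504339]), 'wrist_torque': array([-0.0113924 , -0.00414607, -0.01068903]), 'grip_width': 0.997243983043777}
top [[0.02, 0.98, -0.18, 405.49], [-1.0, 0.02, -0.0, 27.79], [0.0, 0.18, 0.98, 980.99], [0.0, 0.0, 0.0, 1.0]]
top disc_center 0.71 [347. 221.] [529.2 -25.   26. ]
top recess 0.73 [299. 224.] [521.3  72.9  22. ]
top clamp_pivot 0.75 [287. 204.] [563.8  98.4  22. ]
top clamp_knob 0.58 [267. 226.] [514.5 135.5  43.5]
top jig 0.77 [325. 216.] [542.6  20.1   0. ]
side [[-0.91, 0.27, -0.31, 296.72], [-0.41, -0.63, 0.66, 695.23], [-0.01, 0.73, 0.68, 736.25], [0.0, 0.0, 0.0, 1.0]]
side disc_center 0.46 [354. 204.] [522.6 -12.7  26. ]
side recess 0.83 [342. 232.] [517.   81.4  22. ]
side clamp_pivot 0.93 [326. 231.] [550.3  92.9  22. ]
side clamp_pivot 0.2 [345. 229.] [512.8  70.7  22. ]
side clamp_knob 0.81 [331. 246.] [515.7 146.7  43.5]
side jig 0.95 [342. 222.] [534.4  31.6  -0. ]
```

Run:
```python
import cv2
for n,(a,b,c,d) in {'top':(130,300,220,440),'side':(140,310,230,450)}.items():
    p=cv2.imread(f'pics/{n}0.png'); cv2.imwrite(f'pics/{n}0c.png',cv2.resize(p[a:b,c:d],None,fx=3.5,fy=3.5,interpolation=2))
```

```text
(no output)
```

View pics/top0c.png

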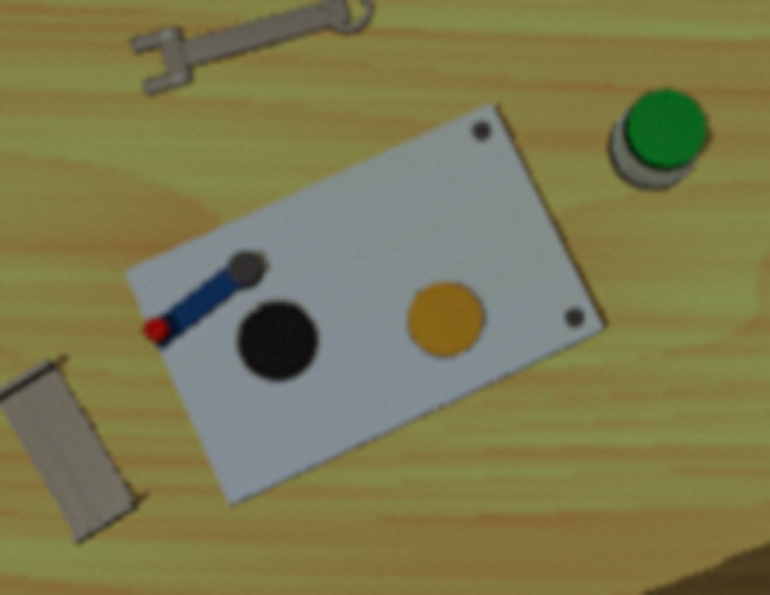

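View pics/side0c.png

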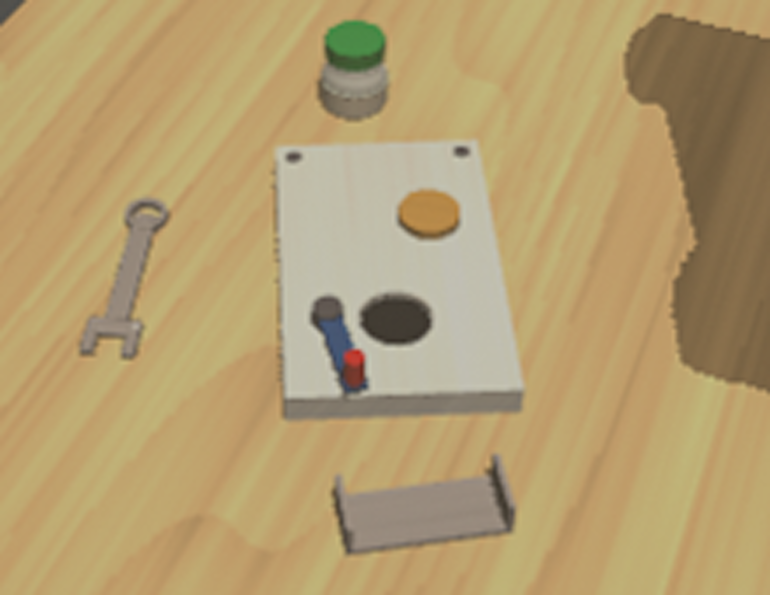

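View pics/top0.png

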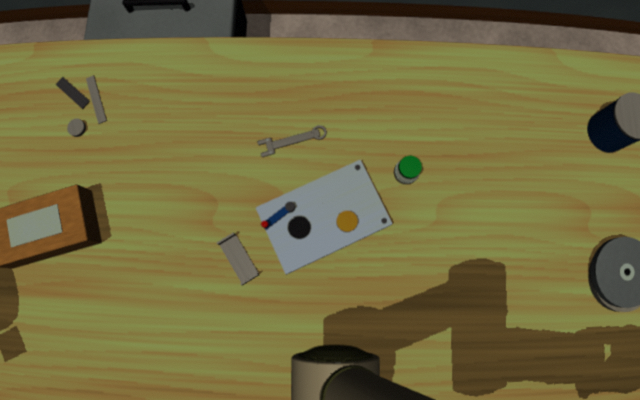

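The top view shows the brass disc at about (347,221), the recess at (299,227) and the clamp boss at (290,207). The red knob is at (265,224). The recess pinpoint is about 3 px off, so I'll fit the jig from its plate corners instead.

Run:
```python
from h import *
C=[(127,272),(497,104),(606,325),(231,505)]
P=[atz('top',(u/3.5+220,v/3.5+130),22) for u,v in C]
for p in P: print(np.round(p,1))
print([round(float(np.linalg.norm(P[i]-P[(i+1)%4])),1) for i in range(4)])
for n,uv,z in [('disc',(446,319),30),('rec',(278,341),22),('piv',(248,267),34.5),('knob',(156,329),54.5)]:
    print(n,np.round(atz('top',(uv[0]/3.5+220,uv[1]/3.5+130),z),1))
for n,uv,z in [('disc',(429,212),30),('rec',(396,319),22),('piv',(328,308),34.5),('knob',(354,356),54.5)]:
    print(n,np.round(atz('side',(uv[0]/3.5+230,uv[1]/3.5+140),z),1))
```

```text
[553.9 161.9  22. ]
[660.  -54.7  22. ]
[ 528.3 -119.2   22. ]
[419.9  96.5  22. ]
[241.3, 146.7, 241.5, 149.1]
disc [529.  -25.1  30. ]
rec [515.1  72.1  22. ]
piv [556.4  90.1  34.5]
knob [516.7 139.6  54.5]
disc [527.7 -17.5  30. ]
rec [514.4  78.4  22. ]
piv [554.4  97.8  34.5]
knob [516.7 145.   54.5]
```

```bash
python3 -m crank '{"dp":[[3,4.3,0],[3,4.3,0],[3,4.3,0],[3,4.3,0],[3,4.3,0],[3,4.3,0],[3,4.3,0],[3,4.3,0],[3,4.3,0],[3,4.3,0]],"delta_rot":[[0,0,8.5],[0,0,8.5],[0,0,8.5],[0,0,8.5],[0,0,8.5],[0,0,8.5],[0,0,8.5],[0,0,8.5],[0,0,8.5],[0,0,8.5]],"claw":[120,120,120,120,120,120,120,120,120,120]}' 20
```

```text
time_s: 1.6
eef_pos: [411.1, -98.1, 231.6]
ee_rot: [0.0, 0.649, 0.761, 0.0]
force: [1.4, -0.7, -0.3]
grip_width: 0.529
```

```bash
python3 -m crank '{"dp":[[4,1,0],[4,1,0],[3,1,0],[0,0,0]],"delta_rot":[[0,0,0],[0,0,0],[0,0,0],[0,0,0]],"claw":[178,178,178,178]}' 20
python3 - <<'E'
from h import *
m=camera_model('wrist'); print(np.round(m['T_tool_cam'],2).tolist(),m['fx'],m['dist_coeffs'])
s,p,d=shot('wrist','w1.png')
for t,z in [('disc_center',26),('recess',22),('clamp_pivot',22),('clamp_knob',43.5)]:
    for r in pinpoint('wrist',t)[:2]: print(t,r['p'],np.round(r['centre']),np.round(atz('wrist',r['centre'],z,s),1))
E
```

```text
time_s: 2.0
eef_pos: [522.4, -68.9, 230.5]
ee_rot: [-0.0, 0.651, 0.759, 0.0]
force: [0.0, -0.3, -0.5]
grip_width: 0.305
[[-0.0, 0.95, 0.32, 84.04], [1.0, -0.0, 0.0, -0.63], [0.0, 0.32, -0.95, -143.15], [0.0, 0.0, 0.0, 1.0]] 343.64436349990433 [0.02317093 0.         0.         0.         0.        ]
recess 0.65 [343.  14.] [519.4  75.6  22. ]
recess 0.53 [537.  23.] [694.3  93.6  22. ]
```

View pics/w1.png

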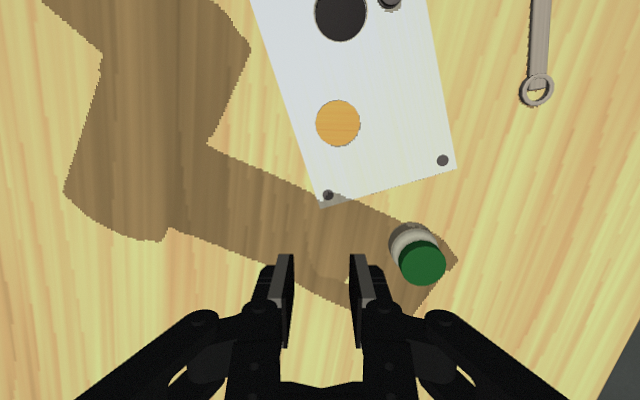

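The wrist view shows the disc at (338,123), the recess partly cut off at (341,12), and the jar to the right of the fingertips at about (420,255). Next I'll segment precisely.

Run:
```python
from h import *
s=sense()
p=cv2.imread('pics/w1.png'); h=cv2.cvtColor(p,cv2.COLOR_BGR2HSV)
sub=np.zeros(p.shape[:2],np.uint8); sub[85:160,300:380]=1
m=((h[:,:,1]>110)&(sub>0)).astype(np.uint8)
M=cv2.moments(m,True); c=(M['m10']/M['m00'],M['m01']/M['m00']); print(c,M['m00'],atz('wrist',c,29,s))
sub[:]=0; sub[0:60,300:373]=1
m=((h[:,:,2]<100)&(sub>0)).astype(np.uint8)
cs,_=cv2.findContours(m,0,1); k=max(cs,key=cv2.contourArea)[:,0]; k=k[k[:,1]>1]
W=np.array([atz('wrist',q,22,s)[:2] for q in k]); A=np.c_[2*W,np.ones(len(W))]
x=np.linalg.lstsq(A,(W**2).sum(1),rcond=None)[0]; print('rec',x[:2],np.sqrt(x[2]+x[0]**2+x[1]**2))
print('jar top',atz('wrist',(422,263),62,s))
```

```text
(337.25323834196894, 122.69170984455958) 1544.0 [527.37060233 -21.56924083  29.        ]
rec [514.09836019  74.46429333] 22.720085543415284
jar top [ 634.21135063 -144.15548627   62.        ]
```

```bash
python3 -m crank '{"dp":[[0.5,0.6,-4],[0.5,0.6,-4],[0,0,-4],[0,0,-4],[0,0,-2],[0,0,-1],[0,0,-0.5],[0,0,0],[0,0,0]],"delta_rot":[[0,0,-0.9],[0,0,0],[0,0,0],[0,0,0],[0,0,0],[0,0,0],[0,0,0],[0,0,0],[0,0,0]],"claw":[178,178,178,178,178,178,178,178,178]}'
python3 - <<'E'
from h import *
s,p,d=shot('wrist','w2.png')
E
```

```text
time_s: 3.15
eef_pos: [530.9, -58.3, 37.5]
ee_rot: [0.001, 0.658, 0.753, 0.0]
force: [-0.0, -0.4, 0.2]
grip_width: 0.301
```

View pics/w2.png

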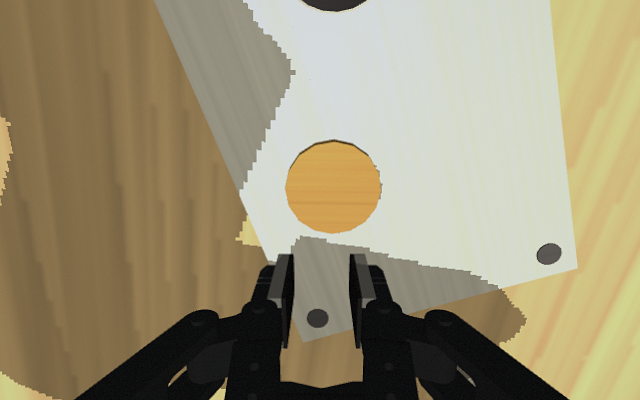

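Run:
```python
from h import *
s=sense(); print(camera_model('wrist')['cx'])
p=cv2.imread('pics/w2.png'); h=cv2.cvtColor(p,cv2.COLOR_BGR2HSV)
sub=np.zeros(p.shape[:2],np.uint8); sub[125:240,275:395]=1
m=((h[:,:,1]>110)&(sub>0)).astype(np.uint8)
m=cv2.morphologyEx(m,cv2.MORPH_OPEN,np.ones((9,9)))
M=cv2.moments(m,True); c=(M['m10']/M['m00'],M['m01']/M['m00']); print(c,M['m00'])
print(s['eef_pos'],s['ee_rot'])
for z in(22,26,30):print(atz('wrist',c,z,s))
print('rec bottom',atz('wrist',(334,12),22,s))
```

```text
321.2030240398202
(332.51151532932374, 186.5518556549802) 6817.0
[530.85430242 -58.31504678  37.45986692] [9.86860254e-04 6.57543751e-01 7.53415609e-01 4.03130922e-04]
[530.55553518 -20.99212986  22.        ]
[530.25294416 -19.83286814  26.        ]
[529.95035313 -18.67360642  30.        ]
rec bottom [520.31405361  52.47741716  22.        ]
```

```bash
python3 -m crank '{"dp":[[0.43,0,-0.4],[0,0,-0.4],[0,0,-0.2],[0,0,0]],"delta_rot":[[0,0,0],[0,0,0],[0,0,0],[0,0,0]],"claw":[178,178,178,178]}'; python3 -m crank '{"dp":[[0,0,-0.2],[0,0,-0.1],[0,0,0]],"delta_rot":[[0,0,0],[0,0,0],[0,0,0]],"claw":[178,178,178]}';  python3 - <<'E'
from h import *
s,p,d=shot('wrist','w3.png'); print(s['eef_pos'],s['force'])
s,p,d=shot('side','s3.png')
cv2.imwrite('pics/s3c.png',cv2.resize(p[140:310,230:450,::-1],None,fx=3.5,fy=3.5))
E
```

```text
time_s: 3.6
eef_pos: [534.3, -58.0, 25.9]
ee_rot: [-0.0, 0.657, 0.753, -0.0]
force: [-0.8, 1.3, 0.7]
grip_width: 0.305
time_s: 3.9
eef_pos: [534.5, -58.0, 23.2]
ee_rot: [-0.0, 0.657, 0.753, -0.0]
force: [-0.1, -0.1, 0.2]
grip_width: 0.305
[534.48894979 -58.04445441  23.18270106] [-0.11008246 -0.05376527  0.20256129]
```

View pics/w3.png

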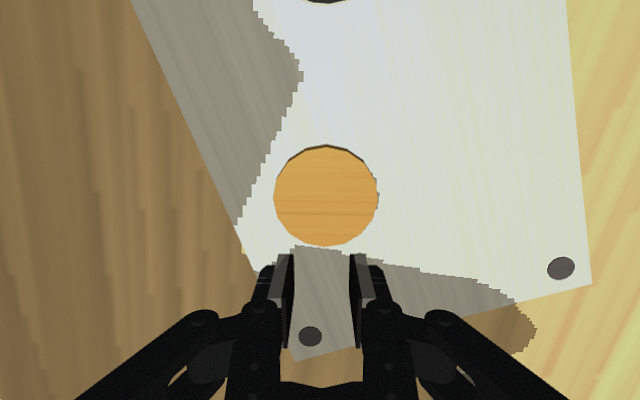

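View pics/s3c.png

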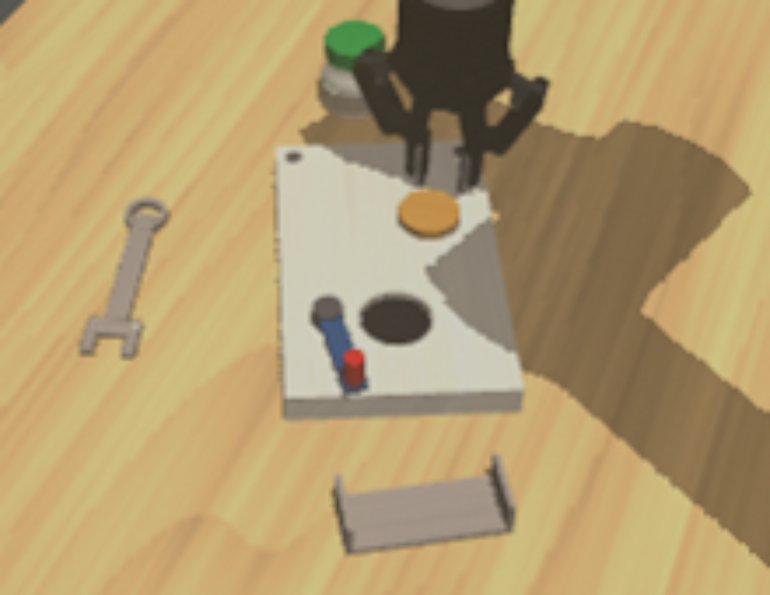

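```bash
python3 -m crank '{"dp":[[0.15,0,-0.1],[0,0,-0.1],[0,0,0]],"delta_rot":[[0,0,0],[0,0,0],[0,0,0]],"claw":[178,178,178]}'; python3 -m crank '{"dp":[[0,0,-0.1],[0,0,0]],"delta_rot":[[0,0,0],[0,0,0]],"claw":[178,178]}'; python3 -m crank '{"dp":[[0,0,-0.1],[0,0,0]],"delta_rot":[[0,0,0],[0,0,0]],"claw":[178,178]}'
```

```text
time_s: 4.3
eef_pos: [536.4, -58.1, 21.9]
ee_rot: [0.0, 0.657, 0.753, 0.0]
force: [-1.0, -0.1, 6.0]
grip_width: 0.302
time_s: 4.5
eef_pos: [536.5, -58.1, 21.8]
ee_rot: [0.001, 0.657, 0.754, 0.0]
force: [-5.9, 1.3, 17.2]
grip_width: 0.298
time_s: 4.7
eef_pos: [536.5, -58.1, 21.8]
ee_rot: [0.001, 0.657, 0.754, 0.0]
force: [-9.3, 1.9, 27.0]
grip_width: 0.303
```

```bash
python3 -m crank '{"dp":[[0,0,0.4],[0,0,0.12],[0,0,0]],"delta_rot":[[0,0,0],[0,0,0],[0,0,0]],"claw":[178,178,178]}'; python3 -m crank '{"dp":[[-0.08,0.6,0],[-0.08,0.6,0],[-0.08,0.6,0],[-0.08,0.6,0],[-0.08,0.6,0],[-0.08,0.6,0],[-0.08,0.6,0],[-0.08,0.6,0],[0,0,0]],"delta_rot":[[0,0,0],[0,0,0],[0,0,0],[0,0,0],[0,0,0],[0,0,0],[0,0,0],[0,0,0],[0,0,0]],"claw":[178,178,178,178,178,178,178,178,178]}';  python3 - <<'E'
from h import *
s,p,d=shot('wrist','w4.png'); print(s['eef_pos'],s['force'])
E
```

```text
time_s: 5.0
eef_pos: [536.1, -58.0, 24.4]
ee_rot: [0.0, 0.657, 0.753, 0.0]
force: [-0.7, 0.5, -0.6]
grip_width: 0.3
time_s: 5.9
eef_pos: [529.5, -9.3, 24.5]
ee_rot: [-0.0, 0.657, 0.754, 0.0]
force: [-0.8, 0.4, 0.6]
grip_width: 0.304
[529.52987601  -9.2955141   24.51174174] [-0.7828497   0.40084694  0.60442677]
```

View pics/w4.png

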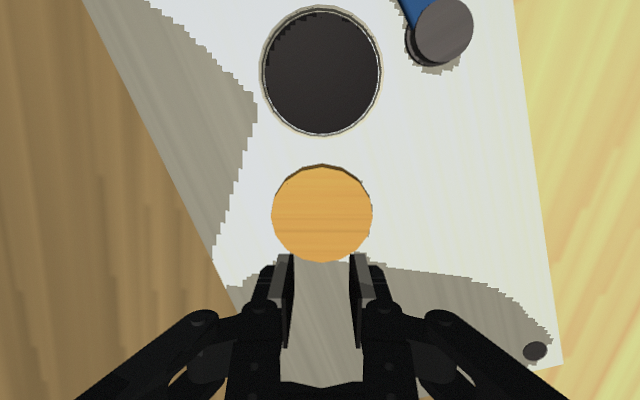

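The disc sits centred between the fingertips at (321,213), with the recess straight ahead at (321,70).

Run:
```python
from h import *
s=sense()
a=atz('wrist',(322,213),30,s);b=atz('wrist',(321,70),22,s);print(a,b,b-a,np.linalg.norm((b-a)[:2]),atz('wrist',(443,30),34.5,s))
```

```text
[524.98697593  21.39048984  30.        ] [516.76381305  78.21799817  22.        ] [-8.22316288 56.82750833 -8.        ] 57.41938793506672 [557.09143838  96.2308197   34.5       ]
```

```bash
python3 -m crank '{"dp":[[-0.08,0.6,0],[-0.08,0.6,0],[-0.08,0.6,0],[-0.08,0.6,0],[-0.08,0.6,0],[-0.08,0.6,0],[-0.08,0.6,0],[-0.06,0.4,0],[-0.06,0.4,0],[0,0,0]],"delta_rot":[[0,0,0],[0,0,0],[0,0,0],[0,0,0],[0,0,0],[0,0,0],[0,0,0],[0,0,0],[0,0,0],[0,0,0]],"claw":[178,178,178,178,178,178,178,178,178,178]}';python3 -m crank '{"dp":[[-0.04,0.3,0],[-0.04,0.3,0],[0,0,0]],"delta_rot":[[0,0,0],[0,0,0],[0,0,0]],"claw":[178,178,178]}';  python3 - <<'E'
from h import *
s,p,d=shot('wrist','w5.png'); print(s['eef_pos'],s['force'])
E
```

```text
time_s: 6.95
eef_pos: [522.7, 40.4, 24.5]
ee_rot: [-0.0, 0.657, 0.754, -0.0]
force: [-0.1, 0.2, -0.2]
grip_width: 0.302
time_s: 7.25
eef_pos: [522.0, 46.3, 24.4]
ee_rot: [-0.0, 0.657, 0.754, -0.0]
force: [-0.3, 0.1, -0.9]
grip_width: 0.303
[521.95156988  46.25826369  24.43954629] [-0.27222842  0.14340555 -0.92349483]
```

View pics/w5.png

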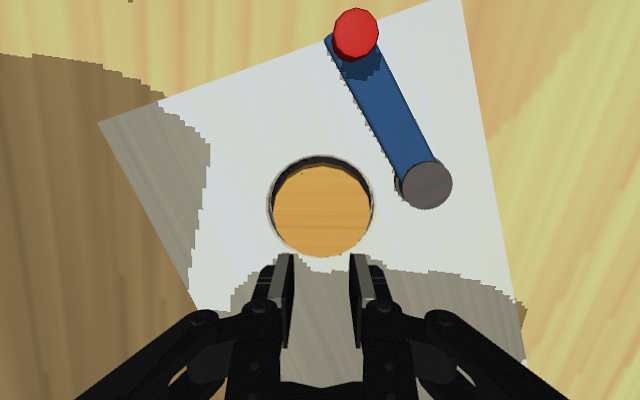

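The disc is over the recess at (321,211), but its trailing edge may still be on the rim. I'll push a little further.

```bash
python3 -m crank '{"dp":[[-0.02,0.15,0],[-0.02,0.15,0],[0,0,0]],"delta_rot":[[0,0,0],[0,0,0],[0,0,0]],"claw":[178,178,178]}';  python3 - <<'E'
from h import *
s,p,d=shot('wrist','w6.png'); print(s['eef_pos'],s['force'])
cv2.imwrite('pics/w6c.png',cv2.resize(p[130:290,230:410,::-1],None,fx=3.5,fy=3.5))
for r in range(150,270,6): print(r,d[r,321],end='; ')
E
```

```text
time_s: 7.6
eef_pos: [521.6, 49.1, 24.5]
ee_rot: [-0.0, 0.657, 0.754, 0.0]
force: [0.1, -0.7, 0.6]
grip_width: 0.301
[521.64368959  49.11059534  24.5029975 ] [ 0.11066165 -0.69824771  0.56832411]
150 145.18974; 156 147.04735; 162 154.21468; 168 154.31989; 174 148.7832; 180 147.97076; 186 150.51646; 192 151.76138; 198 150.69336; 204 152.36845; 210 153.06569; 216 154.50786; 222 155.39154; 228 156.14594; 234 157.57314; 240 159.63647; 246 159.04771; 252 159.72647; 258 161.39323; 264 162.6;
```

View pics/w6c.png

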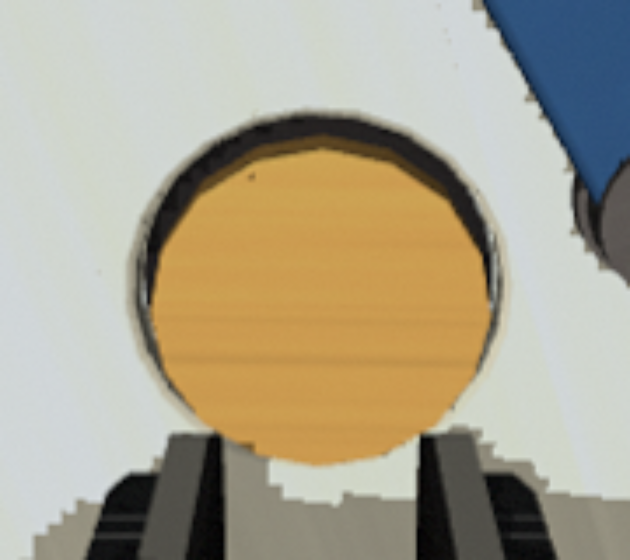

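```bash
cat >> h.py <<'E'
def pts(n,d,s=None,step=2):
    m=camera_model(n); K=np.array([[m['fx'],0,m['cx']],[0,m['fy'],m['cy']],[0,0,1.]])
    v,u=np.mgrid[0:400:step,0:640:step]; u=u.ravel();v=v.ravel(); z=d[v,u]; k=z>0; u,v,z=u[k],v[k],z[k]
    q=cv2.undistortPoints(np.c_[u,v].astype(float)[:,None],K,np.array(m['dist_coeffs'],float))[:,0]
    o,_=ray(n,(0,0),s)
    from scipy.spatial.transform import Rotation as R
    if 'cam_to_world' in m: T=np.array(m['cam_to_world'])
    else:
        w=s['ee_rot']; A=np.eye(4); A[:3,:3]=R.from_quat([w[1],w[2],w[3],w[0]]).as_matrix(); A[:3,3]=s['eef_pos']; T=A@np.array(m['T_tool_cam'])
    P=np.c_[q[:,0]*z,-q[:,1]*z,-z]@T[:3,:3].T+T[:3,3]
    return u,v,P
def planes(d,p,s):
    u,v,P=pts('wrist',d,s); h=cv2.cvtColor(p,cv2.COLOR_RGB2HSV)[v,u]
    disc=(h[:,1]>110)&(h[:,0]<25)&(h[:,0]>10)&(h[:,2]>150)&(np.hypot(P[:,0]-516.5,P[:,1]-78)<27)
    plate=(h[:,1]<40)&(h[:,2]>150)&(np.hypot(P[:,0]-516.5,P[:,1]-78)<70)
    for n,k in(('disc',disc),('plate',plate)):
        Q=P[k]; c=Q.mean(0); A=np.c_[Q[:,:2]-c[:2],np.ones(len(Q))]; x=np.linalg.lstsq(A,Q[:,2],rcond=None)[0]
        print(n,k.sum(),np.round(c,1),'slope deg',np.round(np.degrees(x[:2]),1))
E
python3 - <<'E'
from h import *
s,p,d=shot('wrist','w7.png'); planes(d,p,s)
E
```

```text
disc 1677 [517.2  75.5  24. ] slope deg [0.1 0.2]
plate 9749 [513.2  94.8  22.5] slope deg [ 0.  -0.1]
```

The disc has dropped flat: its top is 1.5 mm above the plate with 0.2° tilt. Next I'll back off, rise, shut the fingers and measure the clamp.

```bash
python3 -m crank '{"dp":[[0.07,-0.5,0.2],[0.07,-0.5,1],[0,0,4],[0,0,4],[0,0,2],[0,0,0],[0,0,0]],"delta_rot":[[0,0,0],[0,0,0],[0,0,0],[0,0,0],[0,0,0],[0,0,0],[0,0,0]],"claw":[178,178,178,255,255,255,255]}';  python3 - <<'E'
from h import *
s,p,d=shot('wrist','w8.png'); print(s['eef_pos'],s['joints'],s['grip_width']); planes(d,p,s)
u,v,P=pts('wrist',d,s); h=cv2.cvtColor(p,cv2.COLOR_RGB2HSV)[v,u]
red=((h[:,0]<6)|(h[:,0]>172))&(h[:,1]>150)&(h[:,2]>80); Q=P[red]; print('red',len(Q),Q[:,2].max())
Q=Q[Q[:,2]>Q[:,2].max()-5]; print(Q.mean(0),len(Q))
b=(h[:,0]>100)&(h[:,0]<125)&(h[:,1]>100)&(h[:,2]>60); Q=P[b]; c=Q.mean(0); vv=np.linalg.svd((Q-c)[:,:2],full_matrices=False)[2][0]; print('blue',len(Q),c,np.degrees(np.arctan2(vv[1],vv[0])))
g=(P[:,2]>31)&(P[:,2]<38)&(np.hypot(P[:,0]-557,P[:,1]-96)<14)&(h[:,1]<80); print('boss',P[g].mean(0),g.sum())
# plate edge angle
pl=cv2.inRange(cv2.cvtColor(p,cv2.COLOR_RGB2HSV),(0,0,150),(180,40,255)); 
for t,z in [('clamp_pivot',22),('clamp_knob',43.5)]:
    for r in pinpoint('wrist',t)[:1]: print(t,r['p'],r['centre'],atz('wrist',r['centre'],z,s))
E
```

```text
time_s: 8.4
eef_pos: [522.9, 38.6, 136.6]
ee_rot: [0.0, 0.658, 0.753, 0.0]
force: [0.2, -0.1, -0.5]
grip_width: 0.002
[522.90967123  38.64379369 136.58829134] [-1.49873200e-01  4.05560067e-01  1.62905772e+00 -5.39584465e-05
  1.10673744e+00 -2.85326535e-01] 0.002458220967809816
disc 649 [517.3  75.2  23.9] slope deg [-0.1  0.3]
plate 5245 [513.2  77.9  22.5] slope deg [-0.  0.]
red 106 57.24751682936707
[517.963916   144.33233494  55.02805962] 106
blue 420 [535.45125213 122.65369485  33.03935801] -49.55324293442935
boss [556.94525572  96.72407784  34.85582912] 162
clamp_pivot 0.72 [379.2, 127.1] [557.34971752  97.12635637  22.        ]
clamp_knob 0.98 [338.1, 44.5] [518.27211249 145.63671916  43.5       ]
```

View pics/w8.png

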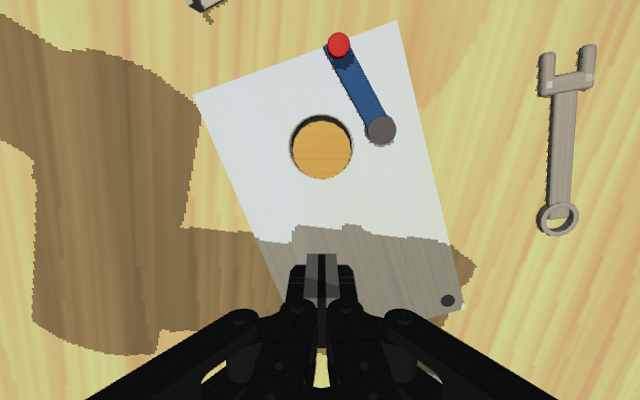

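The shot shows the knob at (339,44) and the boss at (380,129), which gives a radius of 61.7 mm (62 expected) and an arm angle of about 130° in world. I'll go behind the knob, turning the tool -58°.

```bash
python3 -m crank '{"dp":[[0.25,1.8,-0.5],[0.25,1.8,-0.5],[0.25,1.8,-0.5],[0.25,1.8,-0.5],[0.25,1.8,-0.5],[0.25,1.8,-0.5],[0.22,1.7,-0.5],[0,0,0]],"delta_rot":[[0,0,-8.3],[0,0,-8.3],[0,0,-8.3],[0,0,-8.3],[0,0,-8.3],[0,0,-8.3],[0,0,-8.2],[0,0,0]],"claw":[255,255,255,255,255,255,255,255]}';  python3 - <<'E'
from h import *
s,p,d=shot('wrist','w9.png'); print(s['eef_pos'],s['joints'])
E
```

```text
time_s: 9.35
eef_pos: [539.5, 165.3, 99.9]
ee_rot: [-0.0, 0.94, 0.34, -0.001]
force: [-0.2, -0.9, -0.0]
grip_width: 0.002
[539.47973104 165.31217306  99.88573254] [8.96252816e-02 5.31516346e-01 1.53827177e+00 2.77713959e-04
 1.07458454e+00 9.66427231e-01]
```

View pics/w9.png

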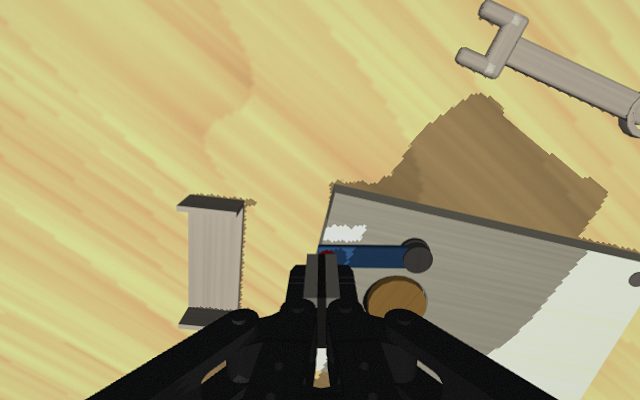

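```bash
python3 -m crank '{"dp":[[0,-0.1,-2.5],[0,0,-2.5],[0,0,-1],[0,0,-0.25],[0,0,0]],"delta_rot":[[0,0,0],[0,0,0],[0,0,0],[0,0,0],[0,0,0]],"claw":[255,255,255,255,255]}';  python3 - <<'E'
from h import *
s,p,d=shot('side','s10.png'); print(s['eef_pos'],s['force'])
cv2.imwrite('pics/s10c.png',cv2.resize(p[140:310,230:450,::-1],None,fx=3.5,fy=3.5))
piv=np.array([557,97.]); P=[]
for a in list(range(130,206,7))+[208,210]:
    t=np.radians(a); off=-18 
    P.append(piv+np.array([62*np.cos(t)-off*np.sin(t),62*np.sin(t)+off*np.cos(t)])); print(a,P[-1].round(1),(P[-1]-(P[-2] if len(P)>1 else s['eef_pos'][:2])).round(1))
E
```

```text
time_s: 9.9
eef_pos: [540.6, 162.6, 39.5]
ee_rot: [0.0, 0.94, 0.341, 0.0]
force: [0.7, 0.3, -0.4]
grip_width: 0.004
[540.59537903 162.62265887  39.48648293] [ 0.7351675   0.27035757 -0.41496013]
130 [530.9 156.1] [-9.7 -6.6]
137 [523.9 152.4] [-7.  -3.6]
144 [517.4 148. ] [-6.5 -4.4]
151 [511.5 142.8] [-5.9 -5.2]
158 [506.3 136.9] [-5.2 -5.9]
165 [501.8 130.4] [-4.5 -6.5]
172 [498.1 123.5] [-3.7 -7. ]
179 [495.3 116.1] [-2.8 -7.4]
186 [493.5 108.4] [-1.9 -7.7]
193 [492.5 100.6] [-0.9 -7.8]
200 [492.6  92.7] [ 0.  -7.9]
208 [493.8  83.8] [ 1.2 -8.9]
210 [494.3  81.6] [ 0.5 -2.2]
```

View pics/s10c.png

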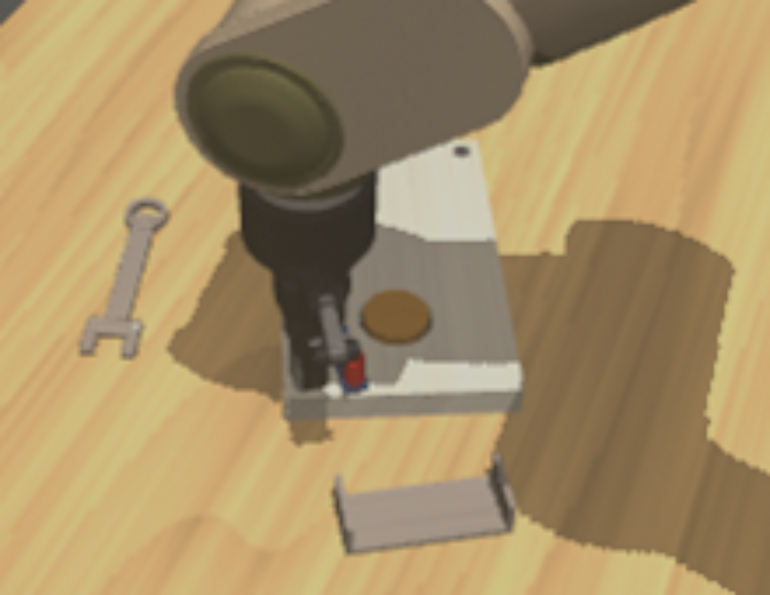

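The fingers are behind the red knob, clear of the bracket, and the disc lies in the recess. I'll sweep the arc.

```bash
python3 -m crank '{"dp":[[-0.5,-0.33,0],[-0.47,-0.33,0],[-0.7,-0.36,0],[-0.65,-0.44,0],[-0.59,-0.52,0],[-0.52,-0.59,0],[0,0,0]],"delta_rot":[[0,0,0],[0,0,0],[0,0,7],[0,0,7],[0,0,7],[0,0,7],[0,0,0]],"claw":[255,255,255,255,255,255,255]}';  python3 - <<'E'
from h import *
s,p,d=shot('side','s11.png'); print(s['eef_pos'],s['force'])
cv2.imwrite('pics/s11c.png',cv2.resize(p[140:310,230:450,::-1],None,fx=3.5,fy=3.5))
s,p,d=shot('wrist','w11.png')
E
```

```text
time_s: 10.65
eef_pos: [505.5, 136.8, 39.5]
ee_rot: [0.0, 0.83, 0.558, 0.0]
force: [-0.5, 1.1, 0.0]
grip_width: -0.001
[505.51826065 136.76908155  39.53159315] [-0.50157822  1.10028208  0.02199556]
```

View pics/s11c.png

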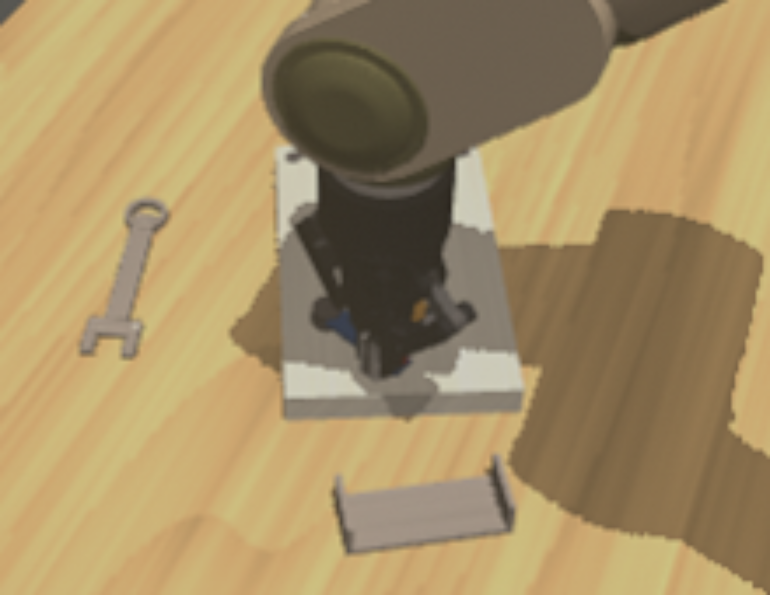

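View pics/w11.png

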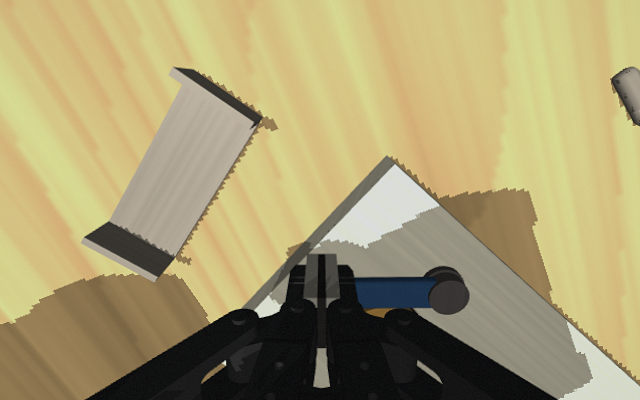

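The arm, seen blue at (395,292), moves along with the fingers and the contact force is about 1 N. I'll continue the sweep to just short of the stop.

```bash
python3 -m crank '{"dp":[[-0.45,-0.65,0],[-0.37,-0.7,0],[-0.28,-0.74,0],[-0.19,-0.77,0],[-0.09,-0.78,0],[0,-0.79,0],[0,0,0]],"delta_rot":[[0,0,7],[0,0,7],[0,0,7],[0,0,7],[0,0,7],[0,0,7],[0,0,0]],"claw":[255,255,255,255,255,255,255]}'; python3 -m crank '{"dp":[[0.06,-0.45,0],[0.06,-0.44,0],[0,0,0],[0,0,0]],"delta_rot":[[0,0,4],[0,0,4],[0,0,0],[0,0,0]],"claw":[255,255,255,255]}'
python3 - <<'E'
from h import *
s,p,d=shot('wrist','w12.png'); print(s['eef_pos'],s['force'])
E
```

```text
time_s: 11.45
eef_pos: [492.3, 92.6, 39.1]
ee_rot: [0.0, 0.576, 0.818, -0.0]
force: [0.4, -0.2, -0.4]
grip_width: -0.003
time_s: 11.85
eef_pos: [493.5, 84.3, 39.0]
ee_rot: [0.0, 0.519, 0.855, 0.0]
force: [0.4, -0.0, -0.5]
grip_width: 0.001
[493.53946321  84.31877642  39.03547457] [ 0.43550299 -0.04641029 -0.51553071]
```

View pics/w12.png

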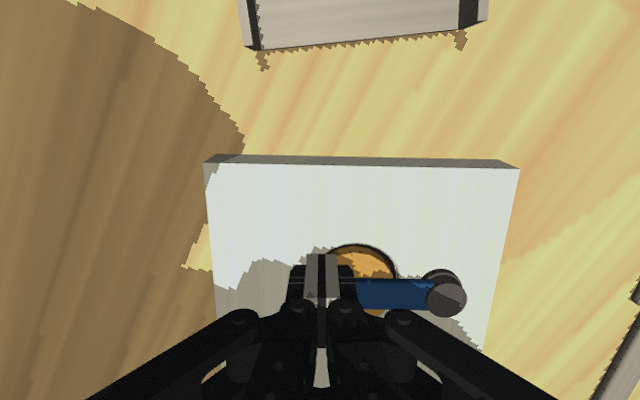

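The arm lies across the disc. There is no stop force yet, so I'll creep on until it shows.

```bash
Z='"delta_rot":[[0,0,0],[0,0,0]],"claw":[255,255]'; python3 -m crank '{"dp":[[0.06,-0.15,0],[0,0,0]],"delta_rot":[[0,0,0.5],[0,0,0]],"claw":[255,255]}'; python3 -m crank '{"dp":[[0.06,-0.15,0],[0,0,0]],"delta_rot":[[0,0,0.5],[0,0,0]],"claw":[255,255]}'; python3 -m crank '{"dp":[[0.06,-0.12,0],[0,0,0]],"delta_rot":[[0,0,0],[0,0,0]],"claw":[255,255]}'
```

```text
time_s: 12.1
eef_pos: [494.0, 82.7, 39.0]
ee_rot: [-0.0, 0.513, 0.858, 0.0]
force: [-0.7, 1.8, 0.1]
grip_width: -0.006
time_s: 12.3
eef_pos: [494.1, 82.0, 38.9]
ee_rot: [-0.001, 0.509, 0.861, 0.0]
force: [-3.1, 8.2, 1.8]
grip_width: -0.004
time_s: 12.5
eef_pos: [494.2, 81.7, 38.9]
ee_rot: [-0.002, 0.51, 0.86, 0.001]
force: [-4.7, 13.9, 4.0]
grip_width: -0.001
```

The stop is reached, with about 14 N resisting and the motion stalled. Backing away now.

```bash
python3 -m crank '{"dp":[[-0.3,0.6,0],[-0.5,1,0],[-0.5,1,0.5],[0,0,4],[0,0,5],[-2,1,5],[-3,0,3],[-3,0,0],[0,0,0],[0,0,0]],"delta_rot":[[0,0,0],[0,0,0],[0,0,0],[0,0,0],[0,0,0],[0,0,-6],[0,0,-6],[0,0,-6],[0,0,0],[0,0,0]],"claw":[255,255,255,255,255,255,255,255,255,255]}'; python3 -m crank '{"dp":[[-2,-4.5,1],[-2,-4.5,1],[-1,-4.5,1],[0,-4.5,0],[0,-4.5,0],[0,-4.5,0],[0,-4,0],[0,0,0]],"delta_rot":[[0,0,-8],[0,0,-8],[0,0,-8],[0,0,-8],[0,0,-8],[0,0,-8],[0,0,0],[0,0,0]],"claw":[255,255,255,255,255,255,255,255]}'
python3 - <<'E'
from h import *
for n in('side','top'):
    s,p,d=shot(n,n+'13.png')
    a,b,c,e={'top':(130,300,220,440),'side':(140,310,230,450)}[n]
    cv2.imwrite(f'pics/{n}13c.png',cv2.resize(p[a:b,c:e,::-1],None,fx=3.5,fy=3.5,interpolation=2))
    for t,z in[('clamp_pivot',22),('clamp_knob',43.5)]:
        for r in pinpoint(n,t)[:1]: print(n,t,r['p'],atz(n,r['centre'],z))
print(sense()['force'])
E
```

```text
time_s: 13.5
eef_pos: [403.8, 115.3, 210.1]
ee_rot: [0.001, 0.637, 0.771, 0.0]
force: [-0.1, 0.0, -0.0]
grip_width: -0.0
time_s: 14.3
eef_pos: [354.3, -198.6, 239.0]
ee_rot: [-0.0, 0.897, 0.443, -0.0]
force: [-0.2, -1.0, -0.5]
grip_width: -0.001
side clamp_pivot 0.77 [550.71426634 103.46247072  22.        ]
side clamp_knob 0.79 [501.7399152   65.10205072  43.5       ]
top clamp_pivot 0.57 [553.86616293  95.18138795  22.        ]
top clamp_knob 0.74 [500.80797072  67.43257279  43.5       ]
[ 0.69023493 -0.69492696  0.86566967]
```

View pics/side13c.png

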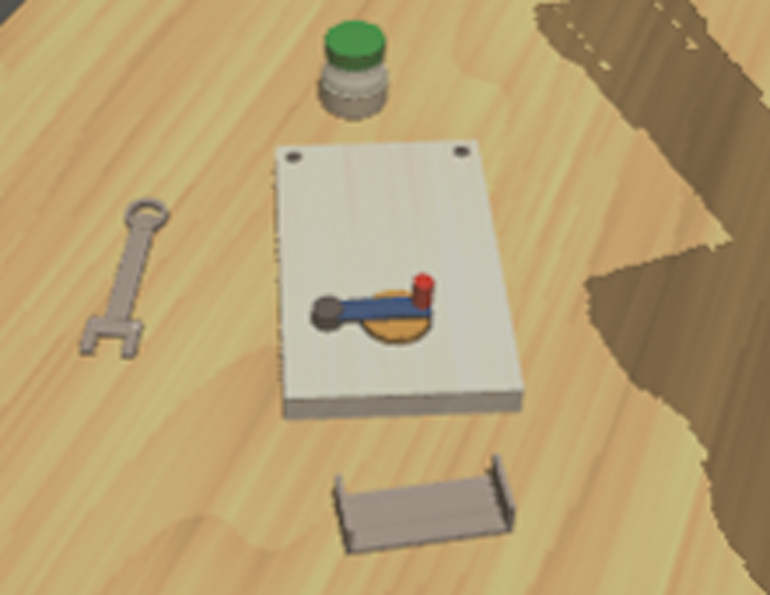

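View pics/top13c.png

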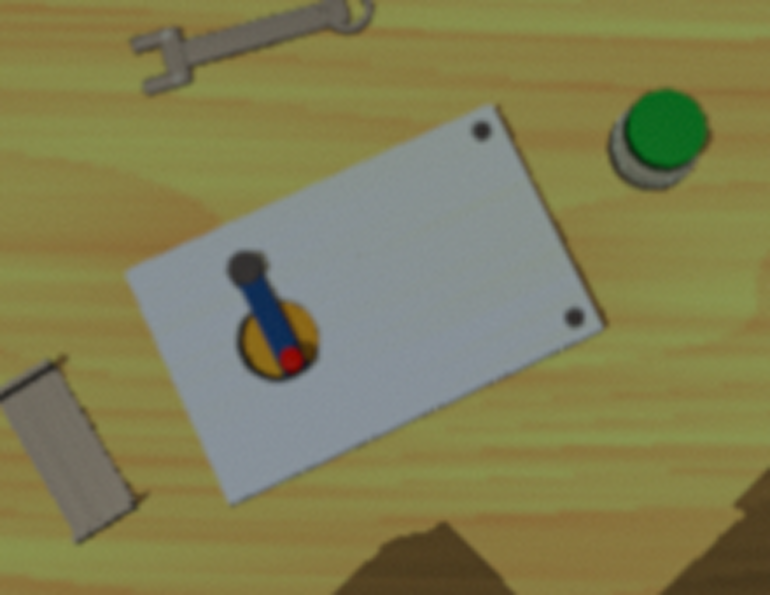

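Both views show the arm across the disc at about 207.6° in world, against an expected stop of about 208°. The bracket, jar and wrench are at the same pixels as before.

```bash
python3 -c "
from rig import *
finish_job()"
```

```text
the job is handed in; nothing more can be done
```

The brass disc is in the recess and the clamp arm is across it against its stop. I handed the job in at about 14.5 s of the 53 s allowed.

- **Disc:** I pushed it about 97 mm with two part-open fingertips, without gripping it, until it dropped in. The wrist depth showed its top 1.5 mm above the plate with about 0.2° of tilt.
- **Clamp:** I swept the knob round with the shut fingers until it stalled at the stop with about 14 N resisting. The top view then put the arm at about 207.6° in world, where I expected the stop at about 208°.
- **Clearance:** I backed away, and the force reading returned to near zero. The bracket, jar and wrench look unmoved in both fixed cameras.
- **Disagreements:** The side camera's positions differed from the top camera's by 5 to 8 mm. The top camera's first recess detection was about 3 px off. The first wrist-camera fix was about 3 mm off, so I corrected it close up before pushing.
- **Peak contact force:** The highest contact reading was about 27 N vertically (roughly 29 N in total). It came when I touched the fingertips to the plate to find its height.

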